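# Clear the charging cradle and put the pH meter away in it

## Task

Put the pH meter away: take the empty seedling pot off the black charging cradle and nest it upright in the other pot of the same size, then lift the meter out of its aluminium drying trough, lay it down flat on the bench and let go, and take it again by its slim probe end. Seat it in the cradle, display up, its wide body lying flat and fully home in the pocket and its probe end sticking out of the open front. Do not let the meter fall, and leave the other things on the bench where they are.

Things in the scene. Friction and masses are not known exactly. Their poses are not given: they have to be found in the camera images.
- meter: hand-held pH meter lying display up, 180 mm long, 26 mm thick, about 140 g. Origin: middle of its length, on its underside; x to the probe end, z out of the display. x = -90 to +15 mm is the white body (34 mm wide), +15 to +90 mm the slim grey probe guard (24 mm wide). Starts in the trough, body end sticking out.
- meter_butt (a point): middle of the meter's body-end face, at (-90, 0, 13) mm in the meter's frame
- trough: fixed aluminium drying trough: walls 6 mm thick, 50 mm high, 46 mm apart, from x = -15 mm (open end) to +96 mm (closed end), floor 8 mm above the bench; floor tongue 18 mm wide on to x = -65 mm. Origin on the bench; the meter starts with its origin about 8 mm above this origin, same x direction.
- cradle: fixed black charging cradle: pocket 40 mm wide, walls 7 mm thick and 50 mm high, from x = -93 mm (inner face of closed back) to +15 mm (open front), floor 8 mm above the bench; floor tongue 18 mm wide on to x = +69 mm. Origin on the bench; a fully home meter has its origin 8 mm above this origin and the same x direction, with 3 mm free behind and at each side.
- pot: empty terracotta-coloured plastic seedling pot to be nested, standing on the cradle's walls at the start. 60 mm tall, 48 mm wide at the foot, 64 mm at the rim (a straight lip over the top 12 mm), wall 2 mm. Origin: centre of its underside, z up.
- pot_base: the other pot of the same shape and size, standing empty and upright on the bench; nested, the upper pot's origin is about 25 mm above this one's
- mat: thin blue mat fixed to the bench, 220 x 200 x 3 mm, clear: room to lay the meter down. Origin: centre of its underside
- small_pot: [bystander] smaller loose terracotta pot, 42 mm wide at the rim, 40 mm tall
- big_pot: [bystander] bigger loose terracotta pot, 95 mm wide at the rim, 90 mm tall
- hygrometer: [bystander] loose black box with a display, 22 x 60 x 50 mm tall
- feed: [bystander] loose white bottle, 56 mm wide, 140 mm tall
- beaker: [bystander] loose clear cup, 72 mm wide, 85 mm tall
- trowel: [bystander] loose hand trowel lying flat, 280 mm long, wooden handle to its -x
There are look-alikes about, which are no part of the job. Leave any blue look-alike of the meter alone.

How it is judged:
On the way, in this order (a step that is already met when the one before it is completed fails the run):
1. the pot is off the cradle, nested upright in the other pot, and released (horizontal distance between pot and pot_base below 0.008 m and z of pot in the frame of pot_base between 0.015 and 0.034 m and contact force between the fingers and pot below 0.1 N), for 0.2 s.
2. the meter lies flat on the bench, clear of trough and cradle, and is released (height (world z) of meter below 0.008 m and angle between meter's own z axis and vertical below 0.1 rad and contact force between the fingers and meter below 0.1 N and linear speed of meter below 0.03 m/s and horizontal distance between meter and trough above 0.08 m and horizontal distance between meter and cradle above 0.08 m), for 0.1 s.
At the end, for the whole second after the job is handed in: Meter at rest in the cradle, display up, flat (0.06 rad), underside 5-11 mm above the bench, aligned (0.08 rad), body end within 13 mm of the pocket's back and 6 mm of its centreline; pot nested upright (0.15 rad), 15-34 mm above the lower pot, axes within 8 mm; lower pot upright on the bench (x of meter_butt in the frame of cradle between -0.096 and -0.08 m and y of meter_butt in the frame of cradle between -0.006 and 0.006 m and z of meter in the frame of cradle between 0.005 and 0.011 m and angle between meter's own z axis and vertical below 0.06 rad and angle between the x axis of meter and the x axis of cradle, either way round below 0.08 rad and linear speed of each of meter, pot below 0.02 m/s and horizontal distance between pot and pot_base below 0.008 m and z of pot in the frame of pot_base between 0.015 and 0.034 m and angle between pot's own z axis and vertical below 0.15 rad and angle between pot_base's own z axis and vertical below 0.1 rad and height (world z) of pot_base below 0.006 m); the robot touches nothing.
It fails at once if the meter falls: it moves faster than 0.4 m/s while the fingers do not touch it (contact force between the fingers and meter below 0.02 N and linear speed of meter above 0.4 m/s).
It fails at once if another loose thing on the bench (small pot, big pot, hygrometer, bottle, cup or trowel) is moved by more than 30 mm (distance of any of small_pot, big_pot, hygrometer, feed, beaker, trowel from where it was at the start of the episode above 0.03 m).
It also fails if it takes over 70 s, if anything falls off the work surface, if the arm or the gripper's body presses on something with over 40 N, if the wrist force passes 120 N, or if a joint passes its speed limit or range.

## Robot

A 6-joint arm with a two-finger parallel gripper is mounted at the origin on the work surface. World frame = base frame: x ahead of the robot, y to its left, z up, the work surface at z = 0. Lengths are in m, angles in rad, forces in N, time in s.
With the tool pointing down it reaches from about 0.35 to 0.875 m from the base axis. Payload 4.2 kg.
Tool frame: the origin (TCP) lies midway between the tips of the shut fingers; the grasp point (between the pads) lies hold_point_z behind it (hold_point_z is the distance from the TCP to the grasp point, in m); z points along the fingers, y is the direction in which the jaws open and shut (so a half turn about z gives the same grasp; the last joint's range is limited). The gripper opens to 87 mm and grips with 3 to 60 N. Pads are 19 mm wide; open, the fingers measure 117 mm over their backs; the gripper's body (75 mm by 190 mm) begins 51 mm behind the grasp point.
Start: joints at [1.464, 0.385, 0.008, 0, -1.194, -0.259], TCP at [0.224, 0.584, 0.223] pointing down, gripper open.
Joint ranges: [-3.14, 3.14], [-1.21, 2.06], [-1.07, 1.41], [-3.16, 2.05], [-2.99, -0.16], [-3.1, 3.1]. Speed limits (rad/s): [2.79, 2.79, 3.14, 3.14, 3.14, 3.14].

## Interface

Orientations are given as a rotation vector (axis times angle).
In Python, from bench import sense, get_image, calibration, sign_off, hold_point_z gives the robot as it stands.
- The arm moves only by the tool carry_out, never from a script. Its argument "targets" is a list of rows, each a list of 5 numbers: the shift along the tool's x, y, z in m, then the turn about the tool's z in degrees, then the opening, from 0 (shut) to 1 (fully open). In form: [[x, y, z, turn, gripper], ...]. A call has 1 to 12 rows; each row is the pose to reach, as a shift and turn from the pose commanded when the call began, along the tool's axes at that moment; what a row does not reach only later rows make up. A row lasts 1/10 s, in which the tool goes at most 50 mm and 8.59 degrees, less where a joint would pass 70% of its speed; a pose out of reach is approached as far as the arm can. A call with a gripper value outside its range is refused whole. The fingers move at their own pace and stop on an object; the grip force is fixed at half the most. Time passes only in rows, so rows that repeat a pose let the fingers close. It gives the time, the measured TCP pose, the force and the opening at its end, in the units of the state.
- sense(): the state, without advancing time (a new reading comes with each control period).
- get_image(name): name is "scene" or "top"; returns (picture, depth): 384x512x3 uint8, blue, green, red; 384x512 float32, m along the optical axis (not along the pixel's ray), 0 where there is no reading.
- calibration(name): a dict with "intrinsics" (3x3 intrinsics, pixels), "R" (3x3) and "t" (3): a world point X has camera coordinates R X + t. Camera axes: x right, y down, z forward; pixel columns grow to the right and rows downward; lengths in m; the calibration is good to about 2 mm. A picture is of the moment at which its call begins. calibration takes no time and is no camera call.
- sign_off(): hands the job in, once; it reports no verdict.
The state is a dict: "t": time; "joint_pos": joint angles; "joint_vel": joint speeds; "joint_efforts": joint torques, N m; "position": TCP position; "ee_rot": TCP orientation; "wrist_force": force on the tool from outside, world axes, zero at the start; "moment": the same for the moment, N m; "width": finger opening in m.
Only numpy, scipy, OpenCV 4.12 (cv2) and the standard library are available. Lean on these libraries where they do the work, as an engineer would, in place of code of your own. Each camera call takes 0.05 s, during which the arm holds its last target. There are 200 camera calls.

## Working session

There is one attempt and no reset: what is moved stays moved. The work goes in short steps, Python scripts to look and compute and a tool call to move; the robot and the scene stay as the last step left them, time stands still between calls to the robot, and variables do not carry over. Pictures are saved under pics/ and viewed, about 8 in all and at most 12, crops included, and the job is handed in when it is done.

Besides the shell and the picture viewer there is one more tool, called after "Call:" in YAML: its name, and indented under it one key for each argument. carry_out: Moves the arm, as the interface text tells. Its arguments: {"type":"object","properties":{"targets":{"type":"array"}},"required":["targets"]}

```bash
ls; mkdir -p pics; python3 - <<'E'
from bench import *
import cv2, numpy as np
print(sense()); print(hold_point_z() if callable(hold_point_z) else hold_point_z)
for n in("scene","top"):
    im,d=get_image(n); cv2.imwrite(f"pics/{n}0.png",im); np.save(f"pics/{n}0.npy",d)
    c=calibration(n); print(n,c, -np.array(c["R"]).T@np.array(c["t"]))
E
```

```text
pics
{'t': 0.0, 'joint_pos': array([ 1.46359049e+00,  3.85555328e-01,  6.63371662e-03, -4.75077020e-04,
       -1.19401508e+00, -2.58603523e-01]), 'joint_vel': array([ 0.00121064,  0.00017783, -0.00015458, -0.00067301, -0.00053272,
        0.00059605]), 'joint_efforts': array([-1.09177290e-03, -3.90674007e+01,  1.87410074e+01,  4.21977460e+00,
        1.09730315e-02, -1.95305438e-04]), 'position': array([0.22333773, 0.58308956, 0.22146699]), 'ee_rot': array([ 3.08700783e+00, -5.71289759e-01, -4.37058626e-04]), 'wrist_force': array([-0.05645899,  0.3257098 , -0.25046452]), 'moment': array([-0.01552279, -0.02170162,  0.03669661]), 'width': 0.08691120634022033}
0.0187
scene {'intrinsics': array([[442.39082118,   0.        , 257.29095484],
       [  0.        , 442.39082118, 190.80655743],
       [  0.        ,   0.        ,   1.        ]]), 'R': array([[-0.3596834 ,  0.93282239,  0.02168488],
       [ 0.60552671,  0.25103834, -0.75519346],
       [-0.7099051 , -0.25849978, -0.6551432 ]]), 't': array([ 0.11527271, -0.26761083,  1.91752373])} [1.56476707 0.45533106 1.05165501]
top {'intrinsics': array([[423.55358846,   0.        , 250.76780235],
       [  0.        , 423.55358846, 194.27781747],
       [  0.        ,   0.        ,   1.        ]]), 'R': array([[ 0.00714186, -0.99996806,  0.00358796],
       [-0.99014437, -0.00757348, -0.13984553],
       [ 0.13986824, -0.00255384, -0.99016683]]), 't': array([0.06012353, 0.49990312, 1.39927425])} [0.29883284 0.06748113 1.45520845]
```

View pics/top0.png

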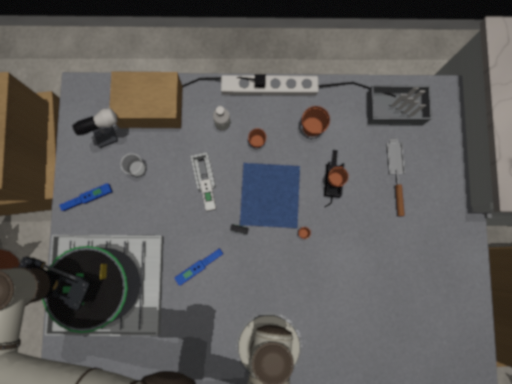

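View pics/scene0.png

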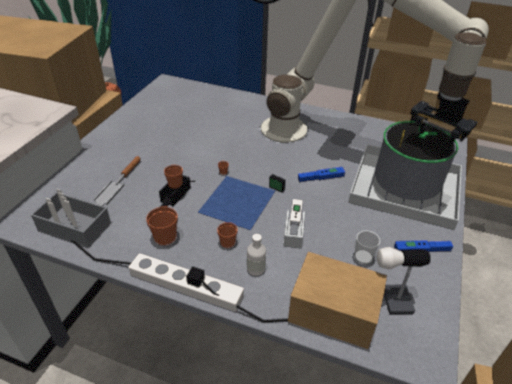

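Top view: the white meter is in the trough at (203,180), and the pot is on the black cradle at (335,178). The other pot is at (257,138), the small pot at (304,232), the big pot at (315,122) and the mat at (270,195). The blue look-alikes at (85,197) and (200,267) are to be left alone.

Next I'll measure with depth and take one enlarged crop.

```bash
cat > h.py <<'E'
from bench import *
import cv2, numpy as np
from scipy.spatial.transform import Rotation as Ro
def cal(n):
    c=calibration(n); return c["intrinsics"],c["R"],c["t"]
def world(n,d):
    K,R,t=cal(n); v,u=np.indices(d.shape)
    p=np.stack([(u-K[0,2])/K[0,0]*d,(v-K[1,2])/K[1,1]*d,d],-1)
    return (p-t)@R
def ray(n,u,v,z):
    K,R,t=cal(n); o=-R.T@t; r=R.T@np.linalg.solve(K,[u,v,1.]); return o+r*(z-o[2])/r[2]
def proj(n,X):
    K,R,t=cal(n); p=K@(R@np.array(X)+t); return p[:2]/p[2]
def go(target,yaw=None):
    "shift in tool axes (m) and turn (deg) to bring the grasp point/TCP to target; yaw: world angle of the jaw axis(tool y), deg"
    s=sense(); R=Ro.from_rotvec(s["ee_rot"]).as_matrix(); sh=R.T@(np.array(target)-s["position"])
    y=np.degrees(np.arctan2(R[1,1],R[0,1])); print("shift",sh.round(4),"jaw yaw",y.round(1))
    if yaw is not None: print("turn",-(((yaw-y)+90)%180-90))
E
python3 - <<'E'
from h import *
for n in("top","scene"):
    im=cv2.imread(f"pics/{n}0.png"); d=np.load(f"pics/{n}0.npy"); W=world(n,d)
    hsv=cv2.cvtColor(im,cv2.COLOR_BGR2HSV)
    m=((hsv[...,0]<12)&(hsv[...,1]>110)&(hsv[...,2]>50)).astype(np.uint8)
    k,l,st,c=cv2.connectedComponentsWithStats(m)
    for i in range(1,k):
        if st[i,4]>30:
            p=W[(l==i)&(d>0)]; zt=np.percentile(p[:,2],97); r=p[p[:,2]>zt-.006]
            print(n,"terra",c[i].round(),st[i,4],"ztop",zt.round(3),"rim mid",((r.min(0)+r.max(0))/2).round(3),"ext",np.ptp(r,0).round(3))
    if n=="top":
        a=cv2.resize(im[140:220,180:230],None,fx=7,fy=7,interpolation=cv2.INTER_CUBIC)
        b=cv2.resize(im[140:220,310:360],None,fx=7,fy=7,interpolation=cv2.INTER_CUBIC)
        cv2.imwrite("pics/c1.png",np.hstack([a,b]))
        for nm,(r0,r1,c0,c1) in dict(meter=(145,215,185,222),cradle=(145,212,318,352)).items():
            M=np.zeros(m.shape,bool); M[r0:r1,c0:c1]=1
            f=hsv[...,2]
            print(nm,[(z,int((M&(W[...,2]>z)).sum())) for z in(.006,.02,.03,.04,.05,.06)])
            if nm=="meter": Q=W[M&(W[...,2]>.012)]
            else: Q=W[M&(f<50)&(W[...,2]>.006)]
            rc=cv2.minAreaRect(Q[:,:2].astype(np.float32)); print(rc, "z",np.percentile(Q[:,2],[5,50,95]))
m=cv2.inRange(cv2.cvtColor(cv2.imread("pics/top0.png"),cv2.COLOR_BGR2HSV),(105,90,30),(125,255,200))[155:235,235:305]
c=np.argwhere(m).mean(0)+[155,235];print("mat",ray("top",c[1],c[0],.003))
E
```

```text
top terra [315. 121.] 609 ztop 0.087 rim mid [ 0.746 -0.15   0.086] ext [0.093 0.089 0.01 ]
top terra [257. 138.] 237 ztop 0.058 rim mid [0.691 0.047 0.057] ext [0.06  0.048 0.009]
top terra [337. 176.] 309 ztop 0.11 rim mid [ 0.551 -0.209  0.11 ] ext [0.061 0.044 0.011]
top terra [304. 232.] 91 ztop 0.032 rim mid [ 0.375 -0.115  0.035] ext [0.024 0.035 0.016]
top terra [  7. 260.] 246 ztop -0.528 rim mid [ 0.241  1.211 -0.52 ] ext [0.027 0.016 0.027]
meter [(0.006, 906), (0.02, 693), (0.03, 618), (0.04, 188), (0.05, 68), (0.06, 10)]
((0.45842504501342773, 0.17945849895477295), (0.3820302188396454, 0.07802107185125351), 23.51265525817871) z [0.01862592 0.03469608 0.051883  ]
cradle [(0.006, 748), (0.02, 531), (0.03, 508), (0.04, 473), (0.05, 383), (0.06, 206)]
((0.44500529766082764, -0.12230822443962097), (0.10923153162002563, 0.466491162776947), 50.78152084350586) z [0.00672922 0.03290852 0.05317394]
scene terra [112.  87.] 97 ztop -0.08 rim mid [-0.122 -1.008 -0.066] ext [0.011 0.033 0.037]
scene terra [223. 167.] 91 ztop 0.04 rim mid [ 0.375 -0.118  0.038] ext [0.042 0.039 0.008]
scene terra [174. 176.] 311 ztop 0.11 rim mid [ 0.556 -0.22   0.11 ] ext [0.067 0.063 0.011]
scene terra [163. 224.] 865 ztop 0.09 rim mid [ 0.75  -0.151  0.09 ] ext [0.096 0.094 0.011]
scene terra [227. 234.] 356 ztop 0.061 rim mid [0.697 0.043 0.06 ] ext [0.062 0.061 0.011]
mat [ 0.50126169 -0.00165826  0.003     ]
```

View pics/c1.png

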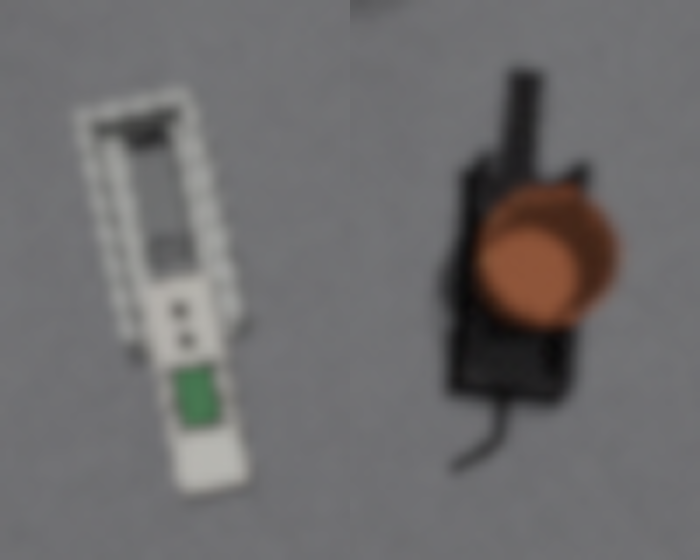

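Crop: the left one is the white meter in its trough, with the body end towards the robot at (210,210) and the probe end up. The right one is the black cradle, with its tongue up at (335,150), its back and cable at (333,196), and the pot on its walls at (338,177). The candidates for the same-size pot are (257,138), with its rim at z 60 mm and 62 mm wide, the small one at (304,232) and the big one at (315,122). The first fits the description.

```bash
python3 - <<'E'
from h import *
P=lambda x,y,z,o:ray("top",o+x/7,140+y/7,z)
print("pot",P(197,256,.11,310)); 
b=P(213,487,.034,180);q=P(175,272,.034,180);print("meter butt,q",b,q,np.linalg.norm(b-q)); a=(q-b)/np.linalg.norm(q-b); print("yaw",np.degrees(np.arctan2(a[1],a[0])),"origin",b+.09*a)
L,Rr=P(100,390,.05,310),P(222,400,.05,310);T=P(177,70,.008,310);print("cradle",L,Rr,T)
for n,X in dict(feedrow=(.72,.14,0)).items(): pass
d=np.load("pics/top0.npy");W=world("top",d)
print("bottle",W[112:118,219:224].reshape(-1,3).mean(0))
s=W[230:345,30:165];print("black pot zmax",np.percentile(s[...,2],[50,90]))
go([.558,-.219,.25],10)
E
```

```text
pot [ 0.54875156 -0.21770581  0.11      ]
meter butt,q [0.44649294 0.19940046 0.034     ] [0.55142305 0.22002722 0.034     ] 0.10693825846366402
yaw 11.121183490494559 origin [0.53480287 0.21676008 0.034     ]
cradle [ 0.49435168 -0.18253918  0.05      ] [ 0.48996612 -0.24087777  0.05      ] [ 0.66225915 -0.23136416  0.008     ]
bottle [0.74904823 0.16301696 0.12308223]
black pot zmax [0.04487103 0.31502887]
shift [ 0.5995  0.6293 -0.0271] jaw yaw -111.0
turn 59.03283567550665
```

Call:
carry_out:
  targets:
    - [0, 0, -0.05, 0, 1]
    - [0, 0, -0.1, 0, 1]
    - [0, 0, -0.1, 0, 1]

```text
t: 0.4
position: [0.2249, 0.5864, 0.331]
ee_rot: [-3.074, 0.568, -0.004]
wrist_force: [0.7, -0.1, -0.0]
width: 0.0868
```

```bash
python3 - <<'E'
from h import *
go([.553,-.219,.25],0)
E
```

```text
shift [0.5942 0.6362 0.071 ] jaw yaw -110.9
turn 69.06806249297523
```

Call:
carry_out:
  targets:
    - [0.594, 0.636, 0.05, 69, 1]
    - [0.594, 0.636, 0.05, 69, 1]
    - [0.594, 0.636, 0.05, 69, 1]
    - [0.594, 0.636, 0.05, 69, 1]
    - [0.594, 0.636, 0.05, 69, 1]
    - [0.594, 0.636, 0.05, 69, 1]
    - [0.594, 0.636, 0.05, 69, 1]
    - [0.594, 0.636, 0.05, 69, 1]
    - [0.594, 0.636, 0.05, 69, 1]
    - [0.594, 0.636, 0.05, 69, 1]
    - [0.594, 0.636, 0.05, 69, 1]
    - [0.594, 0.636, 0.05, 69, 1]

```text
t: 1.6
position: [0.4488, 0.0266, 0.288]
ee_rot: [-2.222, 2.22, 0.0]
wrist_force: [0.6, 1.4, 0.1]
width: 0.0869
```

```bash
python3 - <<'E'
from h import *
go([.553,-.219,.25],0);print(sense()["joint_pos"].round(2))
E
```

```text
shift [ 0.2457 -0.1039  0.0379] jaw yaw -179.9
turn 0.058972979672375914
[ 0.42  0.03 -0.28 -0.   -1.26 -0.42]
```

Call:
carry_out:
  targets:
    - [0.246, -0.104, 0.02, 0, 1]
    - [0.246, -0.104, 0.02, 0, 1]
    - [0.246, -0.104, 0.02, 0, 1]
    - [0.246, -0.104, 0.02, 0, 1]
    - [0.246, -0.104, 0.02, 0, 1]
    - [0.246, -0.104, 0.02, 0, 1]
    - [0.246, -0.104, 0.02, 0, 1]
    - [0.246, -0.104, 0.02, 0, 1]
    - [0.246, -0.104, 0.02, 0, 1]

```text
t: 2.5
position: [0.5526, -0.2161, 0.2685]
ee_rot: [-2.224, 2.219, -0.0]
wrist_force: [-0.3, 0.1, 0.2]
width: 0.0873
```

```bash
python3 - <<'E'
from h import *
go([.553,-.219,.085],0);print(sense()["joint_pos"].round(2))
im,d=get_image("scene"); W=world("scene",d)
hsv=cv2.cvtColor(im,cv2.COLOR_BGR2HSV)
m=((hsv[...,0]<12)&(hsv[...,1]>110)&(hsv[...,2]>50))
for r0,r1,c0,c1 in((155,195,155,190),(215,250,210,245)):
    M=np.zeros_like(m);M[r0:r1,c0:c1]=1;p=W[m&M&(d>0)];r=p[p[:,2]>np.percentile(p[:,2],97)-.014];print(((r.min(0)+r.max(0))/2).round(4),np.ptp(r,0).round(3), cv2.minEnclosingCircle(r[:,:2].astype(np.float32)))
E
```

```text
shift [ 0.0029 -0.0003  0.1835] jaw yaw -179.9
turn 0.12414652662971548
[-0.1   0.3   0.   -0.   -1.27  0.1 ]
[ 0.5538 -0.2214  0.1044] [0.067 0.065 0.018] ((0.5546419620513916, -0.2209368497133255), 0.03482181951403618)
[0.695  0.0432 0.0555] [0.067 0.061 0.016] ((0.6953245401382446, 0.0419098325073719), 0.03387584909796715)
```

Call:
carry_out:
  targets:
    - [0.004, -0.002, 0.05, 0, 1]
    - [0.004, -0.002, 0.1, 0, 1]
    - [0.004, -0.002, 0.14, 0, 1]
    - [0.004, -0.002, 0.165, 0, 1]
    - [0.004, -0.002, 0.182, 0, 1]
    - [0.004, -0.002, 0.182, 0, 1]
    - [0.004, -0.002, 0.182, 0, 0.6]
    - [0.004, -0.002, 0.182, 0, 0.6]
    - [0.004, -0.002, 0.182, 0, 0.6]
    - [0.004, -0.002, 0.182, 0, 0.6]
    - [0.004, -0.002, 0.182, 0, 0.6]
    - [0.004, -0.002, 0.182, 0, 0.6]

```text
t: 3.75
position: [0.5555, -0.2215, 0.0872]
ee_rot: [-2.222, 2.22, -0.002]
wrist_force: [-0.7, 0.9, 5.3]
width: 0.063
```

```bash
python3 - <<'E'
from h import *
go([.695,.043,.085],0)
im,d=get_image("scene");cv2.imwrite("pics/g1.png",cv2.resize(im[90:270,100:300],None,fx=3,fy=3))
E
```

```text
shift [-0.2644 -0.1398  0.0023] jaw yaw -179.9
turn 0.05118507984508369
```

View pics/g1.png

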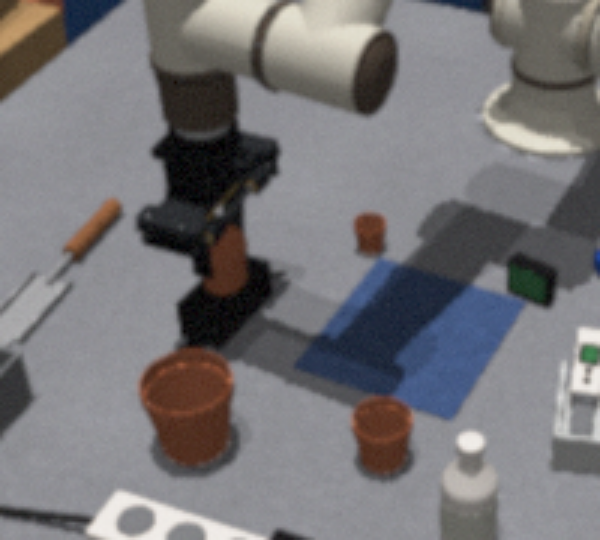

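The picture shows the fingers round the pot's rim on the cradle, and the width of 63 mm agrees with a 64 mm lip. Lifting.

Call:
carry_out:
  targets:
    - [0, 0, -0.04, 0, 0.5]
    - [0, 0, -0.08, 0, 0.5]
    - [0, 0, -0.11, 0, 0.5]
    - [-0.264, -0.14, -0.11, 0, 0.5]
    - [-0.264, -0.14, -0.11, 0, 0.5]
    - [-0.264, -0.14, -0.11, 0, 0.5]
    - [-0.264, -0.14, -0.11, 0, 0.5]
    - [-0.264, -0.14, -0.11, 0, 0.5]
    - [-0.264, -0.14, -0.11, 0, 0.5]
    - [-0.264, -0.14, -0.11, 0, 0.5]
    - [-0.264, -0.14, -0.11, 0, 0.5]
    - [-0.264, -0.14, -0.11, 0, 0.5]

```text
t: 5.0
position: [0.6941, 0.0419, 0.1956]
ee_rot: [2.221, -2.221, -0.001]
wrist_force: [-0.1, -0.4, -0.6]
width: 0.0629
```

```bash
python3 - <<'E'
from h import *
go([.695,.043,.085],0)
for n in("top","scene"):
    im,d=get_image(n);W=world(n,d)
    hsv=cv2.cvtColor(im,cv2.COLOR_BGR2HSV); m=((hsv[...,0]<12)&(hsv[...,1]>110)&(hsv[...,2]>40)&(d>0)&(abs(W[...,0]-.695)<.06)&(abs(W[...,1]-.043)<.06))
    for lo,hi in((.04,.063),(.15,.19),(.19,.23)):
        r=W[m&(W[...,2]>lo)&(W[...,2]<hi)]
        if len(r)>10: print(n,lo,len(r),((r.min(0)+r.max(0))/2).round(4),np.ptp(r,0).round(3),r.min(0).round(3))
cv2.imwrite("pics/g2.png",cv2.resize(im[110:270,150:310],None,fx=3,fy=3))
# cradle walls now visible
im,d=get_image("top");W=world("top",d);cv2.imwrite("pics/top2.png",im);np.save("pics/top2.npy",d)
cv2.imwrite("pics/c2.png",cv2.resize(im[140:215,305:365],None,fx=8,fy=8,interpolation=cv2.INTER_CUBIC))
E
```

```text
shift [-0.0011 -0.001   0.1106] jaw yaw -180.0
turn 0.0009072174841548986
top 0.15 60 [0.705  0.0414 0.1718] [0.016 0.035 0.032] [0.697 0.024 0.156]
scene 0.04 155 [0.6958 0.043  0.0516] [0.067 0.062 0.022] [0.662 0.012 0.04 ]
scene 0.15 91 [0.692  0.0477 0.1757] [0.058 0.038 0.028] [0.663 0.029 0.161]
scene 0.19 101 [0.6957 0.0578 0.2061] [0.064 0.031 0.031] [0.664 0.042 0.191]
```

View pics/g2.png

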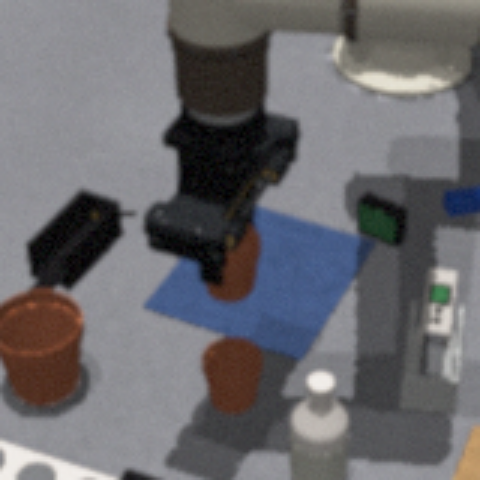

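View pics/c2.png

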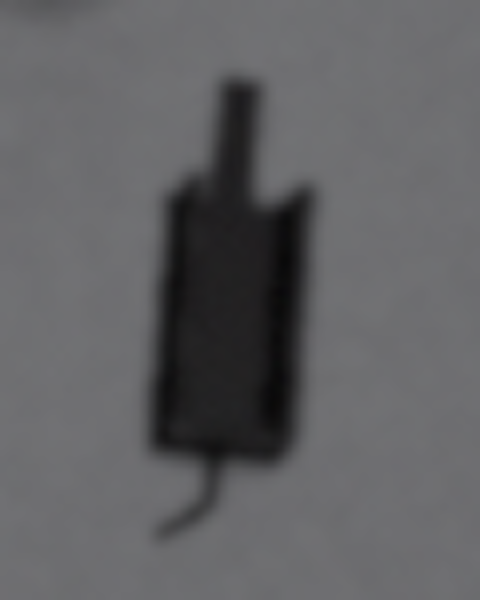

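The pot hangs upright over the other pot at about (232,370) in the crop, and the cradle is clear: its tongue points up, the cable is at the back.

Call:
carry_out:
  targets:
    - [-0.002, -0.001, 0.04, 0, 0.5]
    - [-0.002, -0.001, 0.07, 0, 0.5]
    - [-0.002, -0.001, 0.09, 0, 0.5]
    - [-0.002, -0.001, 0.1, 0, 0.5]
    - [-0.002, -0.001, 0.11, 0, 0.5]
    - [-0.002, -0.001, 0.117, 0, 0.5]
    - [-0.002, -0.001, 0.123, 0, 0.5]
    - [-0.002, -0.001, 0.127, 0, 0.5]
    - [-0.002, -0.001, 0.127, 0, 0.5]

```text
t: 6.05
position: [0.6958, 0.0447, 0.0691]
ee_rot: [-2.222, 2.221, -0.0]
wrist_force: [0.2, 0.3, -0.2]
width: 0.0628
```

Call:
carry_out:
  targets:
    - [0, 0, 0.003, 0, 0.5]
    - [0, 0, 0.005, 0, 0.5]
    - [0, 0, 0.006, 0, 0.5]
    - [0, 0, 0.006, 0, 0.5]

```text
t: 6.45
position: [0.6958, 0.0448, 0.0632]
ee_rot: [-2.222, 2.22, -0.0]
wrist_force: [0.1, 0.5, -0.2]
width: 0.0625
```

Call:
carry_out:
  targets:
    - [0, 0, 0.002, 0, 0.5]
    - [0, 0, 0.002, 0, 0.5]
    - [0, 0, 0.002, 0, 0.8]
    - [0, 0, 0.002, 0, 1]
    - [0, 0, 0.002, 0, 1]
    - [0, 0, 0.002, 0, 1]
    - [0, 0, -0.04, 0, 1]
    - [0, 0, -0.09, 0, 1]
    - [0, 0, -0.13, 0, 1]

```text
t: 7.35
position: [0.6962, 0.0446, 0.1959]
ee_rot: [-2.222, 2.219, -0.003]
wrist_force: [-0.3, 0.2, 0.7]
width: 0.0873
```

```bash
python3 - <<'E'
from h import *
n="scene";im,d=get_image(n);W=world(n,d)
hsv=cv2.cvtColor(im,cv2.COLOR_BGR2HSV); m=((hsv[...,0]<12)&(hsv[...,1]>110)&(hsv[...,2]>40)&(d>0)&(abs(W[...,0]-.695)<.06)&(abs(W[...,1]-.043)<.06))
for lo,hi in((.02,.04),(.045,.064),(.075,.1)):
    r=W[m&(W[...,2]>lo)&(W[...,2]<hi)]
    if len(r): print(lo,len(r),((r.min(0)+r.max(0))/2).round(4),np.ptp(r,0).round(3),r.max(0).round(3))
# cradle from top2, dark pixels, near top of walls
im=cv2.imread("pics/top2.png");d=np.load("pics/top2.npy");W=world("top",d);g=cv2.cvtColor(im,cv2.COLOR_BGR2GRAY)
c=lambda x,y,z:ray("top",305+x/8,140+y/8,z)
print("walls",[c(*a).round(4) for a in((165,195,.05),(318,188,.05),(150,450,.05),(285,458,.05))],"tongue",c(240,78,.008),c(228,195,.008))
# scene view of cradle: wall-top points
im,d=get_image("scene");W=world("scene",d);g=cv2.cvtColor(im,cv2.COLOR_BGR2GRAY)
M=(g<45)&(abs(W[...,0]-.56)<.12)&(abs(W[...,1]+.21)<.06)&(d>0)
q=W[M&(W[...,2]>.04)&(W[...,2]<.06)];print("scene walltop",len(q),cv2.minAreaRect(q[:,:2].astype(np.float32)))
q=W[M&(W[...,2]<.015)&(W[...,2]>.004)&(W[...,0]>.61)];print("tongue",len(q),q.mean(0),q.max(0))
# meter, scene & top
for n in("scene","top"):
    im,d=get_image(n);W=world(n,d);hsv=cv2.cvtColor(im,cv2.COLOR_BGR2HSV)
    M=(hsv[...,1]<45)&(hsv[...,2]>120)|(hsv[...,0]>50)&(hsv[...,0]<85)&(hsv[...,1]>80)
    M&=(W[...,2]>.027)&(W[...,2]<.041)&(W[...,0]>.43)&(W[...,0]<.56)&(abs(W[...,1]-.215)<.045)
    if n=="top": cv2.imwrite("pics/m.png",cv2.resize(im[145:220,180:230],None,fx=8,fy=8,interpolation=cv2.INTER_CUBIC))
    q=W[M];print(n,len(q),q[:,2].mean(),cv2.minAreaRect(q[:,:2].astype(np.float32)))
    k=q[q[:,0]<.525];print(k.min(0), np.polyfit(k[:,0],k[:,1],1))
E
```

```text
0.02 77 [0.6958 0.0466 0.0302] [0.055 0.05  0.02 ] [0.723 0.071 0.04 ]
0.045 150 [0.6937 0.0463 0.0545] [0.063 0.059 0.019] [0.725 0.076 0.064]
0.075 70 [0.6959 0.0455 0.0811] [0.066 0.062 0.012] [0.729 0.076 0.087]
walls [array([ 0.6015, -0.1889,  0.05  ]), array([ 0.6051, -0.2538,  0.05  ]), array([ 0.4925, -0.1807,  0.05  ]), array([ 0.4896, -0.2372,  0.05  ])] tongue [ 0.66314957 -0.2303806   0.008     ] [ 0.61080231 -0.22406296  0.008     ]
scene walltop 163 ((0.5601059794425964, -0.2185463011264801), (0.05495160445570946, 0.11510792374610901), 84.4128646850586)
tongue 34 [ 0.61641527 -0.22310409  0.00903273] [ 0.63032239 -0.20018198  0.014546  ]
scene 153 0.035338865783856324 ((0.5027248859405518, 0.2162998616695404), (0.11237646639347076, 0.03273550420999527), 11.617818832397461)
[0.44951884 0.1910898  0.0297296 ] [0.2358275  0.09590294]
top 0 nan ((0.0, 0.0), (0.0, 0.0), 0.0)<stdin>:22: RuntimeWarning: Mean of empty slice.
  ret = ret.dtype.type(ret / rcount)
Traceback (most recent call last):
ValueError: zero-size array to reduction operation minimum which has no identity
```

The pot is nested: its rim is at about 86 mm and the two axes agree within about 2 mm. Next, the meter.

```bash
python3 - <<'E'
from h import *
go([.500,.212,.12],101.4);print(sense()["joint_pos"].round(2))
E
```

```text
shift [-0.167   0.1961  0.0743] jaw yaw -180.0
turn 78.63068961215782
[ 0.3   0.53  0.17 -0.   -1.21 -0.29]
```

Call:
carry_out:
  targets:
    - [-0.167, 0.196, 0.03, 78.6, 1]
    - [-0.167, 0.196, 0.03, 78.6, 1]
    - [-0.167, 0.196, 0.03, 78.6, 1]
    - [-0.167, 0.196, 0.03, 78.6, 1]
    - [-0.167, 0.196, 0.03, 78.6, 1]
    - [-0.167, 0.196, 0.03, 78.6, 1]
    - [-0.167, 0.196, 0.03, 78.6, 1]
    - [-0.167, 0.196, 0.06, 78.6, 1]
    - [-0.167, 0.196, 0.06, 78.6, 1]
    - [-0.167, 0.196, 0.06, 78.6, 1]
    - [-0.167, 0.196, 0.06, 78.6, 1]
    - [-0.167, 0.196, 0.06, 78.6, 1]

```text
t: 8.75
position: [0.499, 0.2112, 0.132]
ee_rot: [0.315, -3.124, 0.002]
wrist_force: [-0.3, -0.0, 0.0]
width: 0.087
```

```bash
python3 - <<'E'
from h import *
go([.500,.212,.012],101.4)
im,d=get_image("scene");cv2.imwrite("pics/g3.png",cv2.resize(im[120:270,220:370],None,fx=4,fy=4,interpolation=cv2.INTER_CUBIC))
E
```

```text
shift [-0.0014  0.0007  0.12  ] jaw yaw 101.5
turn 0.0985056780247362
```

View pics/g3.png

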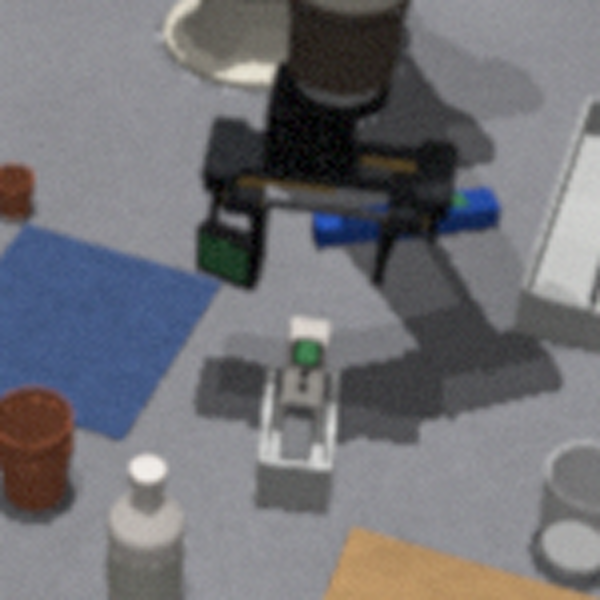

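The picture shows the open fingers straddling the meter's axis above its body end, which is at (310,330) in the crop. The hygrometer at (225,255) lies further back. I'll descend and grip the body outside the trough.

Call:
carry_out:
  targets:
    - [0, 0, 0.05, 0, 1]
    - [0, 0, 0.09, 0, 1]
    - [0, 0, 0.11, 0, 1]
    - [0, 0, 0.12, 0, 1]
    - [0, 0, 0.12, 0, 1]
    - [0, 0, 0.12, 0, 0.6]
    - [0, 0, 0.12, 0, 0.45]
    - [0, 0, 0.12, 0, 0.25]
    - [0, 0, 0.12, 0, 0.25]
    - [0, 0, 0.12, 0, 0.25]
    - [0, 0, 0.12, 0, 0.25]
    - [0, 0, 0.12, 0, 0.25]

```text
t: 10.0
position: [0.4996, 0.2116, 0.0132]
ee_rot: [-0.313, 3.126, 0.0]
wrist_force: [-0.0, -0.1, -1.1]
width: 0.0389
```

Call:
carry_out:
  targets:
    - [0, 0, 0, 0, 0.25]
    - [0, 0, 0, 0, 0.25]
    - [0, 0, 0, 0, 0.25]

```text
t: 10.3
position: [0.4995, 0.2114, 0.0132]
ee_rot: [0.313, -3.126, 0.001]
wrist_force: [-0.2, -1.8, 2.0]
width: 0.034
```

Call:
carry_out:
  targets:
    - [0, 0, -0.01, 0, 0.25]
    - [0, 0, -0.025, 0, 0.25]
    - [0, 0, -0.045, 0, 0.25]
    - [0, 0, -0.07, 0, 0.25]
    - [0, 0, -0.09, 0, 0.25]
    - [0, 0, -0.1, 0, 0.25]
    - [0, 0, -0.1, 0, 0.25]

```text
t: 11.0
position: [0.5002, 0.2122, 0.1147]
ee_rot: [-0.313, 3.123, 0.003]
wrist_force: [-0.1, 0.7, -1.6]
width: 0.0343
```

```bash
python3 - <<'E'
from h import *
go([.467,0,.11],84)
im,d=get_image("scene");cv2.imwrite("pics/g4.png",cv2.resize(im[120:270,220:370],None,fx=4,fy=4,interpolation=cv2.INTER_CUBIC))
E
```

```text
shift [ 0.0747 -0.2014  0.0041] jaw yaw 101.4
turn 17.44487442219622
```

View pics/g4.png

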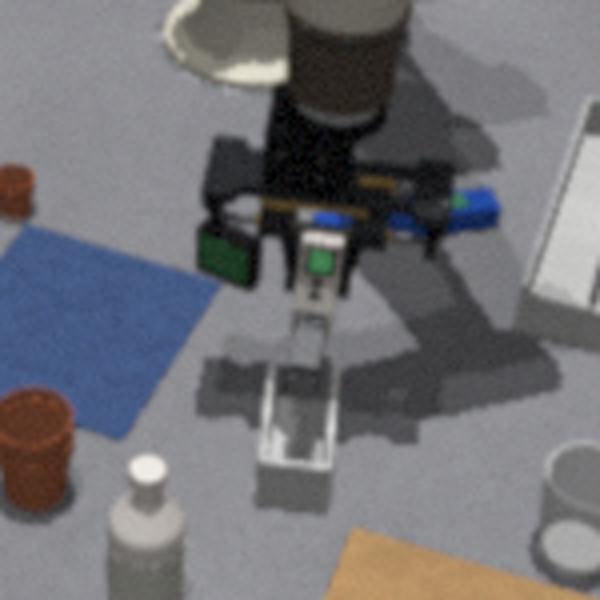

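The meter is held and clear of the trough, at (320,260)-(310,350) in the crop. Moving over the mat.

Call:
carry_out:
  targets:
    - [0.01, -0.03, 0, 3, 0.25]
    - [0.025, -0.07, 0, 6, 0.25]
    - [0.04, -0.11, 0, 10, 0.25]
    - [0.055, -0.15, 0, 14, 0.25]
    - [0.068, -0.185, 0, 16, 0.25]
    - [0.075, -0.201, 0, 17.4, 0.25]
    - [0.075, -0.201, 0, 17.4, 0.25]
    - [0.075, -0.201, 0, 17.4, 0.25]

```text
t: 11.85
position: [0.4656, -0.0005, 0.1123]
ee_rot: [-0.164, -3.136, 0.001]
wrist_force: [-0.0, -0.2, -0.7]
width: 0.0338
```

```bash
cat > meter.py <<'E'
from h import *
def fit(x0,x1,y0,y1,z0,z1,n="scene"):
    "white/grey/green points in a box: line fits along x for y (centreline) and z (pitch)"
    im,d=get_image(n);W=world(n,d);hsv=cv2.cvtColor(im,cv2.COLOR_BGR2HSV)
    M=((hsv[...,1]<60)&(hsv[...,2]>90)|(hsv[...,0]>50)&(hsv[...,0]<85))&(d>0)
    for i,(a,b) in enumerate(((x0,x1),(y0,y1),(z0,z1))): M&=(W[...,i]>a)&(W[...,i]<b)
    q=W[M];print(len(q),"x",q[:,0].min().round(4),q[:,0].max().round(4))
    for c in np.arange(x0,x1,.02):
        k=q[(q[:,0]>=c)&(q[:,0]<c+.02)]
        if len(k)>4: print(c.round(3),len(k),"y",k[:,1].min().round(4),k[:,1].max().round(4),"ztop",np.percentile(k[:,2],90).round(4))
    return im
E
python3 - <<'E'
from meter import *
go([.467,0,.01],84)
im=fit(.38,.64,-.04,.04,.05,.17)
E
```

```text
shift [-0.0015  0.0007  0.1023] jaw yaw 84.0
turn 0.004716197190987259
269 x 0.4162 0.5941
0.42 8 y -0.0037 0.0201 ztop 0.1285
0.44 22 y -0.0189 0.0243 ztop 0.1391
0.46 41 y -0.0227 0.0271 ztop 0.159
0.48 43 y -0.0184 0.0178 ztop 0.1358
0.5 56 y -0.024 0.0128 ztop 0.1368
0.52 32 y -0.0207 0.01 ztop 0.1374
0.54 26 y -0.0207 0.003 ztop 0.1348
0.56 28 y -0.0224 -0.0027 ztop 0.1363
0.58 11 y -0.0248 -0.0027 ztop 0.1371
```

Call:
carry_out:
  targets:
    - [0, 0, 0.04, 0, 0.25]
    - [0, 0, 0.07, 0, 0.25]
    - [0, 0, 0.09, 0, 0.25]
    - [0, 0, 0.097, 0, 0.25]
    - [0, 0, 0.101, 0, 0.25]
    - [0, 0, 0.103, 0, 0.25]
    - [0, 0, 0.103, 0, 0.25]

```text
t: 12.6
position: [0.4667, 0.0002, 0.0108]
ee_rot: [0.162, 3.136, 0.001]
wrist_force: [0.2, -0.6, -1.6]
width: 0.0337
```

Call:
carry_out:
  targets:
    - [0, 0, 0.001, 0, 0.25]
    - [0, 0, 0.002, 0, 0.25]
    - [0, 0, 0.002, 0, 0.25]

```text
t: 12.9
position: [0.4661, -0.0003, 0.0084]
ee_rot: [0.164, 3.137, 0.0]
wrist_force: [-0.2, -0.3, -1.4]
width: 0.034
```

Call:
carry_out:
  targets:
    - [0, 0, 0.001, 0, 0.25]
    - [0, 0, 0.001, 0, 0.25]

```text
t: 13.1
position: [0.4662, -0.0002, 0.0081]
ee_rot: [0.163, 3.137, -0.0]
wrist_force: [-2.6, 0.8, 6.6]
width: 0.0337
```

Contact: the wrist force has gone to +6.6 N. Releasing and rising.

Call:
carry_out:
  targets:
    - [0, 0, 0, 0, 0.45]
    - [0, 0, 0, 0, 0.7]
    - [0, 0, 0, 0, 0.7]
    - [0, 0, 0, 0, 0.7]
    - [0, 0, 0, 0, 0.7]
    - [0, 0, -0.04, 0, 0.7]
    - [0, 0, -0.09, 0, 0.7]

```text
t: 13.8
position: [0.4641, -0.0009, 0.0961]
ee_rot: [-0.163, -3.131, 0.004]
wrist_force: [1.6, 1.1, 0.4]
width: 0.0606
```

```bash
python3 - <<'E'
from meter import *
im=fit(.38,.64,-.04,.04,.015,.05)
d=None
im,d=get_image("top"); hsv=cv2.cvtColor(im,cv2.COLOR_BGR2HSV)
m=cv2.inRange(hsv,(105,90,30),(125,255,200)); 
M=((hsv[...,1]<60)&(hsv[...,2]>90)).astype(np.uint8); M[:160]=0;M[232:]=0;M[:,:255]=0;M[:,290:]=0
ys,xs=np.nonzero(M);print("top meter px",len(xs),ys.min(),ys.max(),xs.min(),xs.max())
for v in range(ys.min(),ys.max()+1,6):
    k=xs[ys==v]
    if len(k): print(v,k.min(),k.max(),ray("top",(k.min()+k.max())/2,v,.029).round(4))
go([.545,-.008,.012],84)
# cradle relative via scene
im,d=get_image("scene");W=world("scene",d);g=cv2.cvtColor(im,cv2.COLOR_BGR2GRAY)
Q=(g<60)&(abs(W[...,0]-.57)<.12)&(abs(W[...,1]+.22)<.06)&(d>0)
q=W[Q&(W[...,2]>.043)&(W[...,2]<.06)];print("scene walltop",len(q),cv2.minAreaRect(q[:,:2].astype(np.float32)))
cv2.imwrite("pics/c5.png",np.hstack([cv2.resize(im[150:220,150:220],None,fx=5,fy=5,interpolation=cv2.INTER_CUBIC),cv2.resize(im[170:240,195:265],None,fx=5,fy=5,interpolation=cv2.INTER_CUBIC)]))
E
```

```text
297 x 0.414 0.5929
0.4 10 y -0.0102 0.0197 ztop 0.03
0.42 37 y -0.0113 0.0205 ztop 0.0333
0.44 39 y -0.0133 0.0194 ztop 0.033
0.46 36 y -0.0198 0.0171 ztop 0.033
0.48 41 y -0.0186 0.015 ztop 0.0315
0.5 46 y -0.0213 0.0137 ztop 0.0331
0.52 18 y -0.0176 0.0091 ztop 0.0326
0.54 27 y -0.0198 0.0032 ztop 0.0327
0.56 31 y -0.0219 0.0026 ztop 0.032
0.58 12 y -0.0224 -0.0011 ztop 0.0317
top meter px 804 160 231 255 289
160 255 289 [ 0.62   -0.0084  0.029 ]
178 255 262 [0.5567 0.0378 0.029 ]
184 255 261 [0.5359 0.0394 0.029 ]
190 255 262 [0.5152 0.0376 0.029 ]
196 255 265 [0.4946 0.0324 0.029 ]
202 255 272 [0.4742 0.0204 0.029 ]
208 255 262 [0.4536 0.0373 0.029 ]
214 263 274 [0.4335 0.0034 0.029 ]
220 263 273 [0.4131 0.0051 0.029 ]
226 255 263 [0.3927 0.0353 0.029 ]
shift [-0.0738 -0.0016  0.092 ] jaw yaw 84.1
turn 0.14447947514507575
scene walltop 135 ((0.557668149471283, -0.2180437594652176), (0.0544329509139061, 0.1128871738910675), 82.67658233642578)
```

View pics/c5.png

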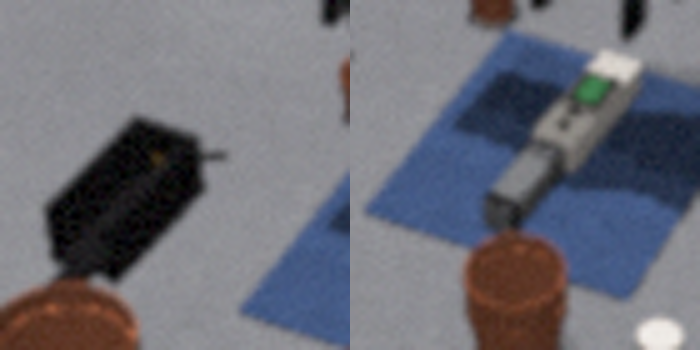

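The meter lies flat on the mat (top at about 32 mm), with its tip at (500,210) and its display end at (615,60) in the right crop. The left crop shows the free cradle. Now I'll take the probe end, about 35 mm ahead of the meter's origin.

Call:
carry_out:
  targets:
    - [-0.035, -0.001, 0, 0, 0.7]
    - [-0.067, -0.001, 0.02, 0, 0.7]
    - [-0.067, -0.001, 0.055, 0, 0.7]
    - [-0.067, -0.001, 0.077, 0, 0.7]
    - [-0.067, -0.001, 0.086, 0, 0.7]
    - [-0.067, -0.001, 0.086, 0, 0.7]
    - [-0.067, -0.001, 0.086, 0, 0.45]
    - [-0.067, -0.001, 0.086, 0, 0.15]
    - [-0.067, -0.001, 0.086, 0, 0.15]
    - [-0.067, -0.001, 0.086, 0, 0.15]
    - [-0.067, -0.001, 0.086, 0, 0.15]
    - [-0.067, -0.001, 0.086, 0, 0.15]

```text
t: 15.15
position: [0.5327, -0.0081, 0.0115]
ee_rot: [0.163, 3.137, 0.0]
wrist_force: [-0.3, 0.2, 2.1]
width: 0.0237
```

Call:
carry_out:
  targets:
    - [0, 0, 0, 0, 0.15]
    - [0, 0, 0, 0, 0.15]
    - [0, 0, -0.015, 0, 0.15]
    - [0, 0, -0.035, 0, 0.15]
    - [0, 0, -0.065, 0, 0.15]
    - [0, 0, -0.09, 0, 0.15]
    - [0, 0, -0.1, 0, 0.15]
    - [0, 0, -0.1, 0, 0.15]

```text
t: 15.95
position: [0.533, -0.0081, 0.1119]
ee_rot: [0.163, 3.135, 0.002]
wrist_force: [-0.2, -0.5, -1.5]
width: 0.0237
```

```bash
python3 - <<'E'
from meter import *
im=fit(.38,.64,-.04,.04,.08,.17)
go([.630,-.226,.12],84)
print(sense()["joint_pos"].round(2))
E
```

```text
59 x 0.4729 0.597
0.46 6 y 0.0112 0.0156 ztop 0.1296
0.48 10 y 0.0079 0.0135 ztop 0.1323
0.5 19 y -0.0228 0.0134 ztop 0.1307
0.52 7 y -0.0267 0.0152 ztop 0.1561
0.54 9 y -0.0244 0.0133 ztop 0.1592
0.58 6 y -0.015 -0.0069 ztop 0.1329
shift [-0.1201 -0.2064 -0.0096] jaw yaw 84.0
turn 0.013101125848820061
[ 0.29  0.34 -0.37 -0.   -0.86 -1.96]
```

The grip is at about +30 mm on the meter, which leaves only about 5 mm between the fingers and the cradle's wall ends. I'll set the meter down again and regrip about 13 mm further out.

Call:
carry_out:
  targets:
    - [0, 0, 0.04, 0, 0.15]
    - [0, 0, 0.075, 0, 0.15]
    - [0, 0, 0.095, 0, 0.15]
    - [0, 0, 0.1, 0, 0.15]
    - [0, 0, 0.1, 0, 0.15]
    - [0, 0, 0.1, 0, 0.5]
    - [0, 0, 0.1, 0, 0.5]
    - [0, 0, 0.1, 0, 0.5]
    - [0, 0, 0.1, 0, 0.5]
    - [-0.013, 0, 0.1, 0, 0.5]
    - [-0.013, 0, 0.1, 0, 0.5]
    - [-0.013, 0, 0.1, 0, 0.5]

```text
t: 17.2
position: [0.5452, -0.0096, 0.011]
ee_rot: [-0.164, -3.137, -0.0]
wrist_force: [0.2, -1.2, -0.1]
width: 0.0434
```

Call:
carry_out:
  targets:
    - [0, 0, 0, 0, 0.15]
    - [0, 0, 0, 0, 0.15]
    - [0, 0, 0, 0, 0.15]
    - [0, 0, 0, 0, 0.15]
    - [0, 0, 0, 0, 0.15]
    - [0, 0, 0, 0, 0.15]
    - [0, 0, -0.015, 0, 0.15]
    - [0, 0, -0.04, 0, 0.15]
    - [0, 0, -0.07, 0, 0.15]
    - [0, 0, -0.1, 0, 0.15]
    - [0, 0, -0.11, 0, 0.15]
    - [0, 0, -0.11, 0, 0.15]

```text
t: 18.4
position: [0.5462, -0.0093, 0.1222]
ee_rot: [0.164, 3.134, 0.002]
wrist_force: [-0.2, 1.0, -1.5]
width: 0.0236
```

```bash
python3 - <<'E'
from meter import *
go([.640,-.227,.12],84)
E
```

```text
shift [-0.116  -0.2068  0.0023] jaw yaw 84.0
turn 0.026946899233578847
```

Call:
carry_out:
  targets:
    - [-0.015, -0.03, 0, 0, 0.15]
    - [-0.035, -0.065, 0, 0, 0.15]
    - [-0.06, -0.105, 0, 0, 0.15]
    - [-0.085, -0.145, 0, 0, 0.15]
    - [-0.105, -0.18, 0, 0, 0.15]
    - [-0.117, -0.2, 0, 0, 0.15]
    - [-0.121, -0.208, 0, 0, 0.15]
    - [-0.121, -0.208, 0, 0, 0.15]
    - [-0.121, -0.208, 0.02, 0, 0.15]
    - [-0.121, -0.208, 0.04, 0, 0.15]
    - [-0.121, -0.208, 0.04, 0, 0.15]

```text
t: 19.5
position: [0.641, -0.2267, 0.0771]
ee_rot: [-0.162, -3.129, -0.003]
wrist_force: [-0.7, -0.5, -2.4]
width: 0.0235
```

```bash
python3 - <<'E'
from meter import *
s=sense();print(s["position"])
im=fit(.47,.73,-.28,-.17,.06,.13)
im,d=get_image("top")
a=cv2.resize(im[135:215,310:360],None,fx=7,fy=7,interpolation=cv2.INTER_CUBIC)
im,d=get_image("scene")
b=cv2.resize(im[140:220,140:220],None,fx=7,fy=7,interpolation=cv2.INTER_CUBIC)
a=np.clip(a.astype(float)*1.8,0,255);b=np.clip(b.astype(float)*1.5,0,255)
cv2.imwrite("pics/c6.png",np.hstack([a,b[:a.shape[0],:440]])[:600,:800])
E
```

```text
[ 0.64103136 -0.22674082  0.07709313]
39 x 0.5132 0.6864
0.61 7 y -0.2123 -0.2075 ztop 0.0861
0.63 8 y -0.248 -0.2022 ztop 0.1187
0.65 9 y -0.2385 -0.2067 ztop 0.101
0.67 10 y -0.2438 -0.219 ztop 0.0978[ WARN:0@5.965] global loadsave.cpp:1063 imwrite_ Unsupported depth image for selected encoder is fallbacked to CV_8U.
```

View pics/c6.png

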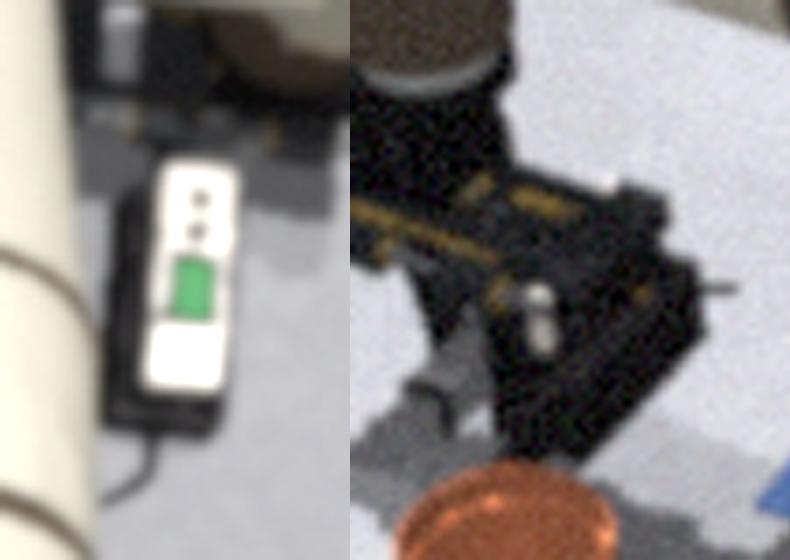

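```bash
python3 - <<'E'
from h import *
c=lambda x,y,z:ray("top",305+x/8,140+y/8,z)[:2]
bl,br=c(150,450,0),c(278,460,0); fl=c(168,197,0); frt=c(316,186,.05); brt=c(297,428,.05); flt=c(196,178,.05); te=c(240,78,.008)
for n,v in dict(bl=bl,br=br,fl=fl,frt=frt,brt=brt,flt=flt,tongue=te).items(): print(n,v.round(4))
left=np.degrees(np.arctan2(*(fl-bl)[::-1])); right=np.degrees(np.arctan2(*(frt-brt)[::-1])); print("yaw",left,right,"width front",np.linalg.norm(flt-frt),"back",np.linalg.norm(bl-br),"len",np.linalg.norm(fl-bl))
yaw=np.radians(-6.2);a=np.array([np.cos(yaw),np.sin(yaw)]);nrm=np.array([-a[1],a[0]])
# least squares origin from known local coords (mm)
loc=[(bl,-100,27),(br,-100,-27),(fl,15,27),(frt,15,-27),(brt,-100,-27),(flt,15,27),(te,69,0)]
est=np.array([p-a*x/1e3-nrm*y/1e3 for p,x,y in loc]);print(est.round(4),"cradle origin",np.median(est,0),est.mean(0))
P=np.array([p for p,_,_ in loc]);L=np.array([(x,y) for _,x,y in loc])/1e3
T,_=cv2.estimateAffinePartial2D(L.astype(np.float32),P.astype(np.float32));print("fit",T,np.degrees(np.arctan2(T[1,0],T[0,0])))
im,d=get_image("top");hsv=cv2.cvtColor(im,cv2.COLOR_BGR2HSV)
M=((hsv[...,1]<60)&(hsv[...,2]>105)|(hsv[...,0]>50)&(hsv[...,0]<85)&(hsv[...,1]>60)).astype(np.uint8)
k,l,st,ct=cv2.connectedComponentsWithStats(M);i=l[185,336] or l[178,338];print(st[i],ct[i])
cn=max(cv2.findContours((l==i).astype(np.uint8),0,1)[0],key=cv2.contourArea)[:,0]
z=.095;q=np.array([ray("top",u,v,z)[:2] for u,v in cn]).astype(np.float32);print("meter body",cv2.minAreaRect(q))
m=lambda x,y:ray("top",310+x/7,135+y/7,z)[:2]
b=(m(143,388)+m(222,393))/2;f=(m(160,155)+m(240,165))/2;e=(f-b)/np.linalg.norm(f-b);print("eye butt",b,"front",f,np.linalg.norm(f-b),np.degrees(np.arctan2(e[1],e[0])),"origin",b+.09*e, "hand", sense()["position"])
E
```

```text
bl [ 0.4994 -0.1895]
br [ 0.4955 -0.245 ]
fl [ 0.6114 -0.1993]
frt [ 0.6059 -0.253 ]
brt [ 0.5023 -0.2425]
flt [ 0.609  -0.2022]
tongue [ 0.6631 -0.2304]
yaw -4.997480130841915 -5.752786732680035 width front 0.05088574785532184 back 0.05559977113305256 len 0.11243380932529133
[[ 0.5959 -0.2272]
 [ 0.5978 -0.229 ]
 [ 0.5936 -0.2246]
 [ 0.5939 -0.2245]
 [ 0.6046 -0.2265]
 [ 0.5912 -0.2274]
 [ 0.5946 -0.2229]] cradle origin [ 0.59455315 -0.22649667] [ 0.59594251 -0.22600766]
fit [[ 0.95792724  0.07584079  0.59498   ]
 [-0.07584079  0.95792724 -0.22515316]] -4.526765772090634
[     0     27    492    357 116410] [255.71418263 209.23994502]Traceback (most recent call last):
  File "<stdin>", line 16, in <module>
  File "h.py", line 11, in ray
    K,R,t=cal(n); o=-R.T@t; r=R.T@np.linalg.solve(K,[u,v,1.]); return o+r*(z-o[2])/r[2]
          ~~~^^^
  File "h.py", line 5, in cal
    c=calibration(n); return c["intrinsics"],c["R"],c["t"]
ValueError: time passes only in moves, steps and waits
```

```bash
python3 - <<'E'
from h import *
im,d=get_image("top");hsv=cv2.cvtColor(im,cv2.COLOR_BGR2HSV)
M=((hsv[...,2]>125)|(hsv[...,0]>50)&(hsv[...,0]<85)&(hsv[...,1]>60)).astype(np.uint8)
M[:,:327]=0;M[:,350:]=0;M[:150]=0;M[200:]=0
cn=max(cv2.findContours(M,0,1)[0],key=cv2.contourArea)
(cx,cy),wh,an=cv2.minAreaRect(cn);box=cv2.boxPoints(((cx,cy),(wh[0]+1,wh[1]+1),an));print("px",cx,cy,wh,an)
for z in(.094,):
    q=np.array([ray("top",u,v,z)[:2] for u,v in box]);r=cv2.minAreaRect(q.astype(np.float32));print("body",z,r,q.round(4).tolist())
m=lambda x,y:ray("top",310+x/7,135+y/7,.094)[:2]
b=(m(143,388)+m(222,393))/2;f=(m(160,155)+m(240,165))/2;e=(f-b)/np.linalg.norm(f-b);print("eye butt",b,"front",f,np.linalg.norm(f-b),np.degrees(np.arctan2(e[1],e[0])),"origin",b+.09*e,sense()["position"])
# cradle now, dark mask left/back edge, same frame
g=cv2.cvtColor(im,cv2.COLOR_BGR2GRAY);np.save("pics/g.npy",g)
print(g[188,318:346]);print(g[184,318:346]);print(g[186:204,334])
g2=cv2.cvtColor(cv2.imread("pics/top2.png"),cv2.COLOR_BGR2GRAY)
for r in(170,180,190):print(r,g2[r,320:348])
for c in (328,334,338):print(c,g2[186:203,c])
E
```

```text
px 338.0 165.5 (15.0, 10.0) 90.0
body 0.094 ((0.5886898040771484, -0.22148160636425018), (0.036186836659908295, 0.05453375726938248), 88.86231994628906) [[0.6153, -0.2039], [0.6156, -0.2401], [0.5621, -0.2389], [0.5618, -0.2029]]
eye butt [ 0.5047034  -0.21333532] front [ 0.61426223 -0.22386277] 0.11006345527742444 -5.488671919216187 origin [ 0.59429077 -0.22194372] [ 0.64500276 -0.2285895   0.08264932]
[130 127 123 117 107  85  55  26  20  21  21  27  54  93 126 138 135 135
 145 154 158 160 156 139 112 103 106 109]
[130 126 122 114 100  77  47  23  19  27  26  28  54 105 149 170 177 177
 178 177 177 177 174 163 134 111 109 111]
[175 163 135  92  50  25  22  27  30  27  32  56  81  96 102 106 108 108]
170 [112 112 110 108  97  72  38  21  28  34  35  33  32  32  34  32  32  30
  28  19  13  18  36  67  94 108 111 112]
180 [111 110 109 100  75  42  22  28  32  32  31  35  34  34  33  34  32  29
  22  16  16  31  56  84 102 108 110 110]
190 [111 108 100  76  43  21  19  28  31  33  36  34  35  35  36  34  31  23
  12  11  20  45  75  98 110 112 112 112]
328 [ 31  31  30  30  31  31  34  37  33  30  46  73  93 105 107 106  98]
334 [ 34  34  35  34  36  35  34  31  31  28  33  57  82  95 103 107 107]
338 [ 21  18  14  13  12  13  17  22  31  31  30  49  77  99 107 109 110]
```

```bash
python3 - <<'E'
from h import *
r=lambda u,v,z:ray("top",u,v,z)[:2]
for yw in(-5.5,-6.2):
    t=np.radians(yw);a=np.array([np.cos(t),np.sin(t)]);n=np.array([-a[1],a[0]])
    Lf=np.array([r(u,v,0)@n for u,v in((325.3,170),(324.4,180),(323.35,190))]);Rt=np.array([r(u,v,.05)@n for u,v in((342.9,170),(342.25,180),(341.6,190))])
    back=np.array([r(u,v,0)@a for u,v in((328,196.9),(334,197.5),(338,197.75))])
    ml=np.array([r(u,v,.1006)@n for u,v in((330.65,188),(330.9,184))]);mr=np.array([r(u,v,.1006)@n for u,v in((341.3,188),(341.7,184))]);mb=r(334,188.8,.1006)@a
    h=sense()["position"][:2]
    print(yw,"L",Lf,"R",Rt,"width",(Lf-Rt).mean(),"cl",(Lf+Rt).mean()/2,"| meter w",(ml-mr).mean(),"cl",(ml+mr).mean()/2,"hand cl",h@n,"| back",back,"butt",mb,"hand",h@a,"butt in cradle",mb-back.mean()-.1,"hand on meter",h@a-mb-.09)
E
```

```text
-5.5 L [-0.13888017 -0.13854221 -0.13768744] R [-0.1900335  -0.19034654 -0.19065748] width 0.051975901941977036 cl -0.16435789202224685 | meter w 0.03460160807455594 cl -0.1617601153724566 hand cl -0.16571634211811104 | back [0.51454215 0.51460185 0.5151652 ] butt 0.5274943270484128 hand 0.6639426321174944 butt in cradle -0.08727540687901705 hand on meter 0.04644830506908157
-6.2 L [-0.13143793 -0.13153673 -0.13111649] R [-0.18264525 -0.18337924 -0.18410832] width 0.052013884897540476 cl -0.15737066171498934 | meter w 0.034555025202163844 cl -0.155182917656829 hand cl -0.15759258696009448 | back [0.51640541 0.51672016 0.51745298] butt 0.5293554061170774 hand 0.6659176385434901 butt in cradle -0.08750411077962697 hand on meter 0.046562232426412636
```

Rays in the top view put the body end at about -87 mm in the cradle frame, and the two views differ by about 2.5 mm sideways. I'll take the middle, -1.2 mm, which stays inside the 3 mm slack. One pitch check, then I'll lower.

Call:
carry_out:
  targets:
    - [0, -0.001, 0.005, 0, 0.15]
    - [0, -0.0012, 0.01, 0, 0.15]
    - [0, -0.0012, 0.012, 0, 0.15]
    - [0, -0.0012, 0.012, 0, 0.15]
    - [0, -0.0012, 0.012, 0, 0.15]

```text
t: 20.25
position: [0.6441, -0.2303, 0.069]
ee_rot: [-0.163, -3.137, 0.0]
wrist_force: [-0.0, 0.2, -1.5]
width: 0.0238
```

```bash
python3 - <<'E'
from h import *
D=[];
for _ in range(3):
    im,d=get_image("top");D.append(d)
W=world("top",np.median(D,0));print(sense()["position"])
for v in range(158,190,4):print(v,np.median(W[v-1:v+3,334:340].reshape(-1,3),0).round(4))
cv2.imwrite("pics/c7.png",cv2.convertScaleAbs(cv2.resize(im[150:205,315:355],None,fx=10,fy=10,interpolation=cv2.INTER_CUBIC),alpha=2.2))
E
```

```text
[ 0.64423021 -0.23025136  0.06933565]
158 [ 0.6139 -0.2184  0.0861]
162 [ 0.6008 -0.218   0.0865]
166 [ 0.5864 -0.2177  0.088 ]
170 [ 0.573  -0.2176  0.0874]
174 [ 0.5602 -0.2177  0.0879]
178 [ 0.5467 -0.2173  0.0863]
182 [ 0.5334 -0.217   0.0859]
186 [ 0.52   -0.2165  0.0865]
```

View pics/c7.png

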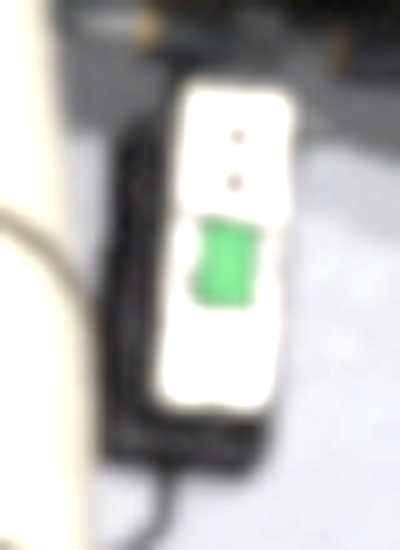

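The meter is flat (top at 86-88 mm all along) and lies over the pocket. Its body end is at (215,405) and the cradle's back edge at (200,465) in the crop, so there's room behind. Lowering with force checks.

Call:
carry_out:
  targets:
    - [0, 0, 0.006, 0, 0.15]
    - [0, 0, 0.011, 0, 0.15]
    - [0, 0, 0.015, 0, 0.15]
    - [0, 0, 0.019, 0, 0.15]
    - [0, 0, 0.019, 0, 0.15]

```text
t: 20.9
position: [0.6435, -0.2301, 0.049]
ee_rot: [-0.163, -3.136, -0.0]
wrist_force: [-0.8, -0.3, -2.2]
width: 0.024
```

Call:
carry_out:
  targets:
    - [0, 0, 0.006, 0, 0.15]
    - [0, 0, 0.012, 0, 0.15]
    - [0, 0, 0.018, 0, 0.15]
    - [0, 0, 0.023, 0, 0.15]
    - [0, 0, 0.027, 0, 0.15]
    - [0, 0, 0.029, 0, 0.15]
    - [0, 0, 0.029, 0, 0.15]

```text
t: 21.6
position: [0.6439, -0.2302, 0.0207]
ee_rot: [-0.163, -3.137, -0.0]
wrist_force: [-1.0, -0.0, -2.5]
width: 0.024
```

```bash
python3 - <<'E'
from h import *
s=sense();print(s["position"],s["wrist_force"],s["moment"])
D=[]
for _ in range(3):
    im,d=get_image("top");D.append(d)
W=world("top",np.median(D,0))
for v in range(160,192,4):print(v,np.median(W[v-1:v+3,332:338].reshape(-1,3),0).round(4))
E
```

```text
[ 0.64389515 -0.23017841  0.02070894] [-1.0053219  -0.0237758  -2.49522996] [ 0.00250222 -0.2150762   0.05234527]
160 [ 0.6164 -0.2214  0.0393]
164 [ 0.604  -0.2215  0.0376]
168 [ 0.5902 -0.2209  0.0386]
172 [ 0.576  -0.2205  0.0391]
176 [ 0.562  -0.2204  0.0394]
180 [ 0.5482 -0.2198  0.0391]
184 [ 0.5345 -0.2198  0.0387]
188 [ 0.521  -0.2197  0.0384]
```

Call:
carry_out:
  targets:
    - [0, 0, 0.002, 0, 0.15]
    - [0, 0, 0.0035, 0, 0.15]
    - [0, 0, 0.0045, 0, 0.15]
    - [0, 0, 0.0045, 0, 0.15]

```text
t: 22.15
position: [0.6439, -0.2302, 0.0164]
ee_rot: [-0.163, -3.137, -0.0]
wrist_force: [-1.1, -0.8, -1.9]
width: 0.0236
```

```bash
python3 - <<'E'
from h import *
im,d=get_image("top");s=sense();print(s["position"],s["wrist_force"])
g=cv2.cvtColor(im,cv2.COLOR_BGR2GRAY)
for c in(330,332,334,336):print(c,g[184:202,c])
for r in(178,182,186):print(r,g[r,318:348])
E
```

```text
[ 0.64400519 -0.23017062  0.01655336] [ 0.78059608  0.58112658 -1.25220779]
330 [144 159 169 172 172 172 167 149 108  62  35  23  29  49  66  75  76  74]
332 [147 169 176 177 178 177 173 159 122  75  40  23  24  38  56  67  76  83]
334 [133 165 175 177 177 177 174 163 135  89  48  29  32  58  81  95 103 107]
336 [132 163 173 175 175 175 173 166 142  97  51  32  31  52  79  96 106 108]
178 [120 114 105  93  92  91  73  42  20  29  60  93 105  97  89  91  92  91
  92 109 128 112  68  37  51  80 101 109 111 110]
182 [120 116 111 105  99  89  65  36  22  44  87 120 119  99  89  87  88  85
  87 100 109  90  52  39  62  90 105 109 110 111]
186 [121 115 111 105  97  82  56  29  21  47  99 145 169 175 176 176 175 175
 173 163 131  82  39  36  65  93 106 109 110 110]
```

```bash
python3 - <<'E'
from h import *
r=lambda u,v,z:ray("top",u,v,z)[:2]
t=np.radians(-6);a=np.array([np.cos(t),np.sin(t)]);n=np.array([-a[1],a[0]])
print("butt rel cradle",r(334,192.75,.035)@a-r(334,197.5,0)@a-.1)
L,R=r(323.5,186,0)@n,r(342.15,186,.05)@n;ml,mr=r(328,186,.035)@n,r(338.6,186,.035)@n
print("walls",L,R,L-R,"cl",(L+R)/2,"meter",ml-mr,(ml+mr)/2)
E
```

```text
butt rel cradle -0.08923929942713274
walls -0.13227857807005627 -0.18670873591841017 0.054430157848353894 cl -0.15949365699423323 meter 0.03581859599870532 -0.15984498898259458
```

Call:
carry_out:
  targets:
    - [0, 0, 0.001, 0, 0.15]
    - [0, 0, 0.0015, 0, 0.15]
    - [0, 0, 0.0015, 0, 0.15]

```text
t: 22.5
position: [0.6442, -0.2302, 0.0162]
ee_rot: [0.163, 3.137, -0.0]
wrist_force: [-2.3, 1.0, 5.8]
width: 0.0239
```

It is seated: the contact force is 5.8 N, the body end is at about -89 mm and it is centred within 0.5 mm. Releasing and rising.

Call:
carry_out:
  targets:
    - [0, 0, 0, 0, 0.35]
    - [0, 0, 0, 0, 0.55]
    - [0, 0, 0, 0, 0.55]
    - [0, 0, 0, 0, 0.55]
    - [0, 0, 0, 0, 0.55]
    - [0, 0, -0.03, 0, 0.55]
    - [0, 0, -0.08, 0, 0.55]
    - [0, 0, -0.13, 0, 0.55]
    - [0, 0, -0.18, 0, 0.55]
    - [0, 0, -0.22, 0, 0.55]
    - [0, 0, -0.22, 0, 0.55]

```text
t: 23.6
position: [0.6472, -0.2314, 0.2438]
ee_rot: [0.161, 3.123, -0.005]
wrist_force: [0.7, 0.2, -0.4]
width: 0.0479
```

```bash
python3 - <<'E'
from h import *
print(sense()["position"])
D=[]
for _ in range(3):
    im,d=get_image("top");D.append(d)
W=world("top",np.median(D,0));g=cv2.cvtColor(im,cv2.COLOR_BGR2GRAY)
for v in range(164,192,4):print(v,np.median(W[v-1:v+3,332:338].reshape(-1,3),0).round(4))
print(g[184:202,334],g[186,318:348])
a=cv2.convertScaleAbs(cv2.resize(im[120:210,240:370],None,fx=6,fy=6,interpolation=cv2.INTER_CUBIC),alpha=1.6)
cv2.imwrite("pics/end.png",a)
n="scene";im,d=get_image(n);W=world(n,d);cv2.imwrite("pics/end_scene.png",im)
hsv=cv2.cvtColor(im,cv2.COLOR_BGR2HSV); m=((hsv[...,0]<12)&(hsv[...,1]>110)&(hsv[...,2]>40)&(d>0)&(abs(W[...,0]-.695)<.06)&(abs(W[...,1]-.043)<.06))
for lo,hi in((.02,.04),(.045,.064),(.075,.1)):
    r=W[m&(W[...,2]>lo)&(W[...,2]<hi)];print(lo,len(r),((r.min(0)+r.max(0))/2).round(4),r.max(0).round(3))
E
```

```text
[ 0.64718502 -0.23137468  0.24381431]
164 [ 0.605  -0.2223  0.0326]
168 [ 0.5906 -0.222   0.0334]
172 [ 0.5767 -0.2212  0.0341]
176 [ 0.5632 -0.2213  0.0343]
180 [ 0.5488 -0.2208  0.0344]
184 [ 0.5357 -0.221   0.0333]
188 [ 0.5216 -0.2209  0.0335]
[134 165 176 177 177 177 175 162 130  84  46  29  32  57  81  95 103 107] [123 128 133 136 137 136 135 133 130 125 123 139 162 173 177 176 176 175
 174 164 133  84  39  38  66  93 107 109 110 111]
0.02 73 [0.6943 0.0483 0.0302] [0.723 0.072 0.04 ]
0.045 150 [0.6955 0.046  0.0545] [0.727 0.075 0.064]
0.075 96 [0.6962 0.0458 0.081 ] [0.729 0.077 0.087]
```

View pics/end.png

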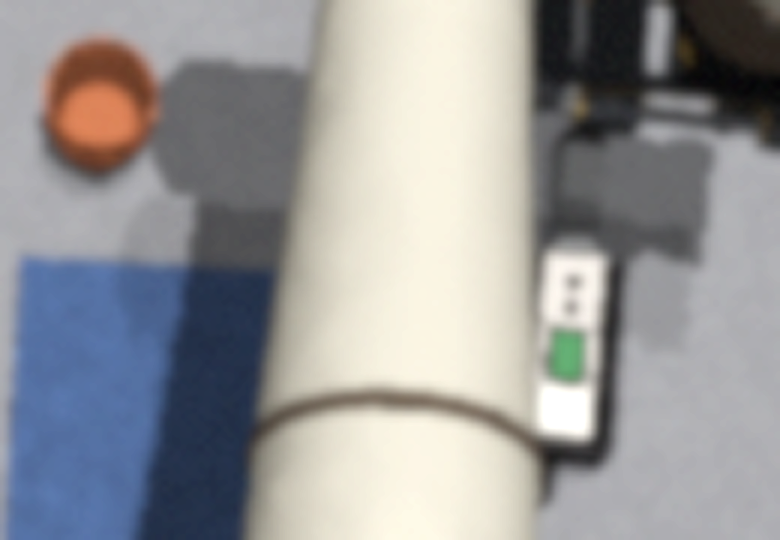

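The meter lies in the cradle at (570,345) in the crop, flat with its top at 33-34 mm, where 34 mm is expected. The nested pots stand at (103,105), and the arm touches nothing. Handing in.

```bash
python3 -c "
from bench import *
print(sign_off())"
```

```text
the job is handed in; nothing more can be done
None
```

I nested the pot, laid the meter on the mat and let go, took it again by the probe end, seated it in the cradle and handed the job in at about 24 s. I regripped once on the mat, about 13 mm further out, so the fingers would clear the cradle's wall ends.

- **Meter:** it is flat, with its top at 33–34 mm where 34 mm is expected. The body end is at about -89 mm in the cradle frame and within about 0.5 mm of the centreline. The body-end and centring figures were worked out just before release. Afterwards I rechecked only the height and the edge pixels, which had not changed.
- **Pots:** the upper rim is at about 86 mm, where 85 mm is expected. The axes agree within about 2 mm.
- **Disagreement:** before lowering, the two views differed by about 2.5 mm on the cradle's centreline. I took the middle, and the close check from the top view then showed the meter centred. The scene view was not used for that check.
- **Not measured:** I did not check the bystanders' positions at the end. No contact showed in the wrist forces or the pictures.

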